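Check a drone battery at the magnifier and dock it in the sloping charger

ROBOT

A 6-joint arm with a two-finger parallel gripper is mounted at the origin on the work surface. World frame = base frame: x ahead of the robot, y to its left, z up, the work surface at z = 0. Lengths are in m, angles in rad, forces in N, time in s.
With the tool pointing down it reaches from about 0.375 to 0.9 m from the base axis. Payload 3.1 kg.
Tool frame: the origin (TCP) lies on the centre line of the jaws, within the pads' length; the fingertips stand ahead of it and the grasp point (between the pads) lies 3 mm ahead of it (robot.tip_reach is the z of the fingertips in the tool frame, in m); z points along the fingers, y is the line along which they close (so a half turn about z gives the same grasp; the last joint's range is limited). The gripper opens to 87 mm and grips with 3 to 60 N. Pads are 19 mm wide; open, the fingers measure 117 mm over their backs; the gripper's body (75 mm by 190 mm) begins 51 mm behind the grasp point.
Start: joints at [1, 0.527, 1.433, -0, 1.181, -0.178], TCP at [0.239, 0.577, 0.211] pointing down, gripper open.
Joint ranges: [-3.08, 3.08], [-0.75, 2.2], [0.22, 2.44], [-1.43, 4.57], [0, 2.65], [-2.85, 2.85]. Speed limits (rad/s): [2.79, 2.79, 3.14, 3.14, 3.14, 3.14].

INTERFACE

Orientations are given as a unit quaternion [x, y, z, w].
In Python, from rig import sensors, eyes, ticket, robot gives the robot as it stands.
- The arm moves only by the tool drive_tool, never from a script. Its argument "deltas" is a list that holds one entry, the list of rows, each a list of 6 numbers: the shift along the tool's x, y, z in mm, then the turn, a rotation vector about the tool's x, y, z in rad. A call has 1 to 8 rows; each row shifts and turns the commanded pose from where the row before left it, along the tool's axes as they then stand; what a row does not reach is not made up. A row lasts 1/12 s, in which the tool goes at most 41.7 mm and 7.16 degrees, less where a joint would pass 70% of its speed; a pose out of reach is approached as far as the arm can. A call is refused whole if a number of a shift passes 41.7 or a number of a turn 0.125, either way. A call with a gripper value outside its range is refused whole. "gripper" is the opening in per cent of the stroke, from 0 (shut) to 100 (fully open), set as the call begins (left out, the last holds). The fingers move at their own pace and stop on an object; "squeeze" is the grip in N (left out, the last holds). Time passes only in rows, so rows that do not move let the fingers close. It gives the time, the measured TCP pose, the force, the opening and the grip force at its end, in the units of the state.
- sensors.get_obs(): the state, without advancing time (a new reading comes with each control period).
- eyes.camera(name): name is "scene" or "side" or "wrist"; returns a dict with "img" (384x512x3 uint8, red, green, blue), "fov_y" (degrees; the focal length in pixels is half the picture's height over the tangent of half this angle, whatever the lens; pixels are square), "cx", "cy" (the principal point, pixels), "D" ([k1, k2, p1, p2, k3] as OpenCV has them; the pictures are not rectified), "xyz" and "attitude" of the camera in the world; the wrist camera has in their place "hand_eye" (4x4, takes a point from camera to tool coordinates, whose origin is the TCP and whose axes are the flange's). Camera axes: x right, y up, looking along -z (the intrinsics and any distortion apply to the point x, -y, -z); pixel columns grow to the right and rows downward; lengths in m; the calibration is good to about 2 mm. A picture is of the moment at which its call begins: read the wrist's pose just before it. There is no depth.
- ticket.hand_in(): hands the job in; it is judged then, once.
The state is a dict: "time": time; "q": joint angles; "joint_velocities": joint speeds; "joint_torque": joint torques, N m; "position": TCP position; "tool_rot": TCP orientation; "ft_force": force on the tool from outside, world axes, zero at the start; "moment": the same for the moment, N m; "grip_width": finger opening in m; "grip_force": force on a finger pad.
Only numpy, scipy, OpenCV 4.12 (cv2) and the standard library are available. Lean on these libraries where they do the work, as an engineer would, in place of code of your own. Each camera call takes 0.05 s, during which the arm holds its last target. There are 200 camera calls.

TASK

Lift the blue battery pack out of the wooden rack and hold it up for inspection at the white desk magnifier: upright, over the yellow mark and level with the middle of the lens, its broad face towards the lens, kept still for a full second. Then slide it, contact end first, into the orange slot of the sloping charger, press it gently but fully home and let go. Never force or ram it, and leave everything else where it is.

Things in the scene. Friction and masses are not known exactly. Their poses are not given: they have to be found in the camera images.
- pack_blue: Blue battery pack to dock: rigid slab 18 mm thick (x), 60 wide (y), 120 long (z), about 0.24 kg, black top cap, white patch on both sides, brass contacts at the lower end. Origin: centre of the contact end face; z towards the cap. Both broad faces are alike: either way round is right. It starts upright in one of the three rack pockets, 85 mm standing clear above the walls.
- blue_center (a point): Centre of the blue pack, 60 mm from either end.
- pack_red: Red pack of the same size, standing in another pocket; must stay.
- pack_green: Green pack of the same size, standing in another pocket; must stay.
- rack: Fixed plywood rack, 236 (x) x 84 (y) x 47 mm high. Origin: centre of its underside. Three open pockets side by side along its x, 75 mm apart; pocket floor 12 mm up, walls 35 mm high above it; pockets 22 x 64 mm inside, long side along the rack's y.
- magnifier: Fixed white desk magnifier. Foot plate 170 x 100 x 12 mm, from 110 mm in front of the origin (-x, robot side) to 60 mm behind. The upright round lens (rim 124 mm across, 12 thick) faces along x; its centre is 200 mm up and 20 mm behind the origin, on a thin post. Origin: on the table.
- view (a point): Viewing point, 95 mm in front (-x of the magnifier) of the lens centre, 200 mm above the table, straight over the yellow rectangle on the foot plate. The centre of the blue pack belongs here, pack upright, its thickness (x) along the magnifier's x.
- charger_face: Grey sloping face of the fixed charger, 64 (x) x 136 (y) mm. Origin: its centre, level with the orange bay's top, 115 mm above the table. z points out of the slot, 35 degrees from vertical, leaning to the robot side. A pack slides in along -z, its z parallel to this z, its thickness along this x. y runs level along the slot. The slot stands up to 16 mm to either side along y (see bay_center).
- bay_center (a point): Middle of the space in which the orange bay (38 x 80 mm, its top 4 mm above the grey walls) floats (the face's origin). The slot in the bay's middle is 20 x 62 mm, below a 6 mm high bevelled lip that opens 4 mm wider on each x side, 1.5 mm on each y side. The bay stands up to 16 mm off along the face's y; this is not reported: see it or feel for it. It slides if pushed sideways with over 2 N.
- home (a point): Where the centre of the contact end is when fully home (give or take the bay's sideways offset): 65 mm down the slot from the face; 55 mm of the pack then stands out. 55 mm down, the pack meets a stiff contact shoe, which takes about 9 N to push the last 10 mm to a firm stop; it has no spring and stays down.
- charger: Fixed black base of the charger, 150 x 140 x 14 mm. Origin: centre of its underside, x away from the robot's side; the face's origin is 30 mm towards -x and 115 mm above it.
- tin: Bystander: green and silver tin, 75 x 100 x 35 mm.
- dropper: Bystander: small amber bottle, 28 mm across, 70 mm high.
- pen_cup: Bystander: white cup, 72 mm across, 100 mm high.
- mouse: Bystander: white computer mouse, 100 x 60 x 26 mm.
- screwdriver: Bystander: screwdriver lying on the table in front of the robot.
Mind the look-alikes: they are no part of the job. What is shaped like the pack_blue but pink or turquoise is not meant. Leave any pink look-alike of the charger alone.

How it is judged:
On the way:
1. the blue pack is held still at the viewing point for a second: centre within 25 mm, upright within 14 degrees, broad face to the lens within 20 degrees (distance between blue_center and view below 0.025 m and angle between pack_blue's own z axis and vertical below 0.25 rad and angle between the x axis of pack_blue and the x axis of magnifier, either way round below 0.35 rad and linear speed of pack_blue below 0.05 m/s), for 0.9 s.
At the end, for the whole second after the job is handed in: The blue pack is fully home in the charger slot: contact end at least 61.5 mm deep along the face's -z (65 is the firm stop), in the slot (within 4 mm in the face's x, 20 mm in y), in line with the slot within 4.5 degrees, at rest; the other packs and all bystanders within 25 mm of where they began (z of pack_blue in the frame of charger_face below -0.0615 m and x of pack_blue in the frame of charger_face between -0.004 and 0.004 m and y of pack_blue in the frame of charger_face between -0.02 and 0.02 m and angle between the z axis of pack_blue and the z axis of charger_face, either way round below 0.08 rad and linear speed of pack_blue below 0.01 m/s and distance of each of pack_red, pack_green, tin, dropper, pen_cup, mouse, screwdriver from where it was at the start of the episode below 0.025 m); the robot touches nothing.
It fails at once if the blue pack is forced or rammed against the charger (over 60 N) (contact force between pack_blue and charger above 60 N).
It fails at once if another pack or a bystander is displaced by more than 40 mm (distance of any of pack_red, pack_green, tin, dropper, pen_cup, mouse, screwdriver from where it was at the start of the episode above 0.04 m).
It also fails if it takes over 61 s, if anything falls off the work surface, if the arm or the gripper's body presses on something with over 40 N, if the wrist force passes 120 N, or if a joint passes its speed limit or range.

## Working session

There is one attempt and no reset: what is moved stays moved. The work goes in short steps, Python scripts to look and compute and a tool call to move; the robot and the scene stay as the last step left them, time stands still between calls to the robot, and variables do not carry over. Pictures are saved under pics/ and viewed, at most 10 in all, crops included, and the job is handed in when it is done.

Besides the shell and the picture viewer there is one more tool, called after ">>>" in YAML: its name, and indented under it one key for each argument. drive_tool: Moves the arm, as the interface text tells. Its arguments: {"type":"object","properties":{"deltas":{"type":"array"},"gripper":{"type":"number"},"squeeze":{"type":"number"}},"required":["deltas"]}

```bash
mkdir -p pics; ls
cat > h.py <<'E'
import numpy as np, cv2
from scipy.spatial.transform import Rotation as R
from rig import sensors, eyes, ticket, robot
def snap(name,fn=None):
    o=sensors.get_obs(); c=eyes.camera(name)
    if name=='wrist':
        T=np.eye(4);T[:3,:3]=R.from_quat(o['tool_rot']).as_matrix();T[:3,3]=o['position']
        c['T']=T@np.array(c['hand_eye'])
    else:
        T=np.eye(4);a=np.array(c['attitude'])
        T[:3,:3]=a if a.shape==(3,3) else R.from_quat(a).as_matrix()
        T[:3,3]=c['xyz'];c['T']=T
    f=192/np.tan(np.radians(c['fov_y'])/2)
    c['K']=np.array([[f,0,c['cx']],[0,f,c['cy']],[0,0,1]]);c['D']=np.array(c['D'],float)
    if fn: cv2.imwrite('pics/'+fn,c['img'][:,:,::-1])
    return c
def ray(c,uv):
    p=cv2.undistortPoints(np.array(uv,float).reshape(-1,1,2),c['K'],c['D']).reshape(-1,2)
    d=np.c_[p[:,0],-p[:,1],-np.ones(len(p))]
    return c['T'][:3,3],d@c['T'][:3,:3].T
def plane(c,uv,z):
    o,d=ray(c,uv);return o+d*((z-o[2])/d[:,2])[:,None]
def proj(c,P):
    P=np.atleast_2d(P);q=(P-c['T'][:3,3])@c['T'][:3,:3];q=q*[1,-1,-1]
    return cv2.projectPoints(q,np.zeros(3),np.zeros(3),c['K'],c['D'])[0].reshape(-1,2)
def tri(rays):
    A=0;b=0
    for o,d in rays:
        d=d/np.linalg.norm(d);M=np.eye(3)-np.outer(d,d);A=A+M;b=b+M@o
    return np.linalg.solve(A,b)
E
python3 - <<'E'
from h import *
a=snap('scene','scene.png');b=snap('side','side.png');w=snap('wrist','wrist.png')
for c in(a,b,w):print(c['T'].round(3).tolist(),c['fov_y'],c['D'])
print(sensors.get_obs(),robot.tip_reach)
im=np.hstack([a['img'],b['img']])[:,:,::-1]
E
```

```text
pics
[[-0.514, -0.471, 0.717, 1.363], [0.858, -0.26, 0.444, 0.543], [-0.022, 0.843, 0.537, 0.762], [0.0, 0.0, 0.0, 1.0]] 53.13439108527902 [-0.02442602  0.          0.          0.          0.        ]
[[0.944, 0.211, -0.252, 0.282], [-0.329, 0.646, -0.688, -0.736], [0.018, 0.733, 0.68, 0.873], [0.0, 0.0, 0.0, 1.0]] 56.84629504234724 [-0.08920228  0.          0.          0.          0.        ]
[[0.382, -0.892, -0.24, 0.173], [0.924, 0.369, 0.101, 0.604], [-0.002, -0.261, 0.965, 0.385], [0.0, 0.0, 0.0, 1.0]] 65.06604319074386 [-0.07539802  0.          0.          0.          0.        ]
{'time': 0.15, 'q': array([ 9.99483649e-01,  5.28301886e-01,  1.43355242e+00, -2.53264236e-05,
        1.18135263e+00, -1.78509812e-01]), 'joint_velocities': array([ 6.68639496e-05, -1.37397036e-03, -3.15435355e-03,  3.10148839e-04,
       -2.62345891e-03, -6.29690705e-04]), 'joint_torque': array([-2.85645956e-04, -4.40430415e+01, -1.76842475e+01,  6.32699579e-02,
        5.52982651e-02, -9.75569083e-05]), 'position': array([0.23892666, 0.57694573, 0.21058383]), 'tool_rot': array([ 1.95136428e-01,  9.80775776e-01, -7.55365819e-04, -2.84669350e-04]), 'ft_force': array([-0.3633794 ,  0.17250693, -0.6010035 ]), 'moment': array([ 0.00479085,  0.04500827, -0.01253603]), 'grip_force': 0.0, 'grip_width': 0.08692503155388988} 0.022
```

View pics/scene.png

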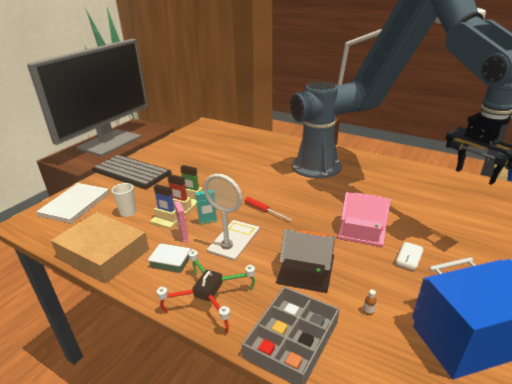

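View pics/side.png

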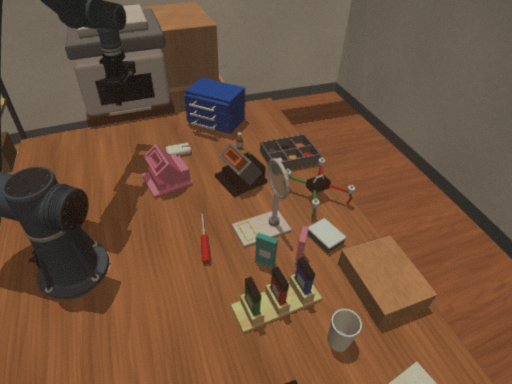

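The scene picture shows blue (165,198), red (178,187) and green (190,178) packs in the rack, the lens at (223,195) and the grey charger at (307,258). In the side picture they are blue (303,278), lens (278,180), foot plate (262,228) and charger (240,168), with an orange slot at about (236,158). I'll zoom in for exact corners.

Run:
```python
import cv2,numpy as np
b=cv2.imread('pics/side.png');a=cv2.imread('pics/scene.png')
r=lambda i,x,y,w,h,s:cv2.resize(i[y:y+h,x:x+w],None,fx=s,fy=s,interpolation=cv2.INTER_CUBIC)
# side: charger+foot (205..305,135..245), rack (225..325,245..335)
A=r(b,205,135,100,110,4);B=r(b,228,250,100,80,4)
C=r(a,145,160,120,110,4)
cv2.imwrite('pics/c1.png',np.hstack([A,np.vstack([B,np.zeros((120,400,3),np.uint8)])]))
cv2.imwrite('pics/c2.png',C)
```

```text
(no output)
```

View pics/c1.png

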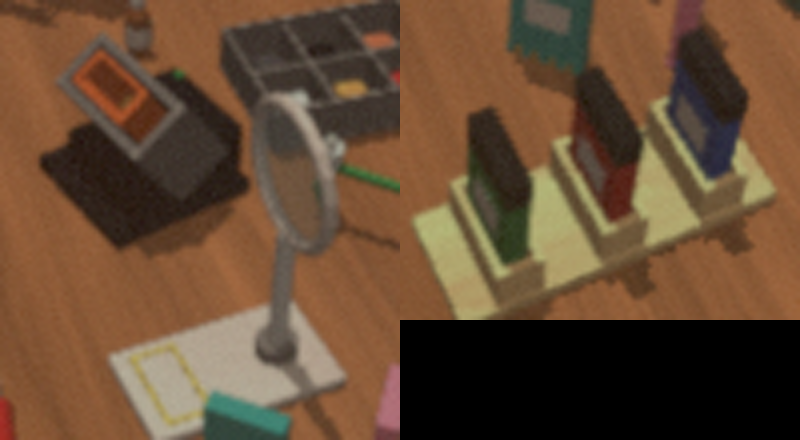

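View pics/c2.png

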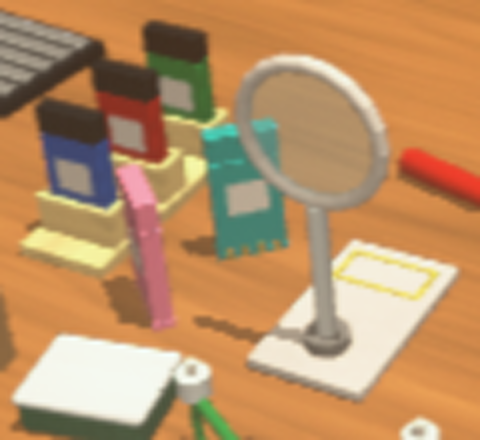

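Run:
```python
from h import *
a=snap('scene');b=snap('side')
p=lambda c,uv,z:print(plane(c,uv,z).round(3).tolist())
print('foot');p(b,[(232.25,223.75),(274.25,210.75),(291.5,229.5),(243.75,244)],.012);p(a,[(234,220.75),(259.25,227.5),(235,258),(207.25,250)],.012)
print('yellow');p(b,[(247.5,231)],.012);p(a,[(242,228.5)],.012)
print('lens',tri([(o,d[0]) for o,d in (ray(b,[(278.75,178.25)]),ray(a,[(223.25,193)]))]).round(3))
print('face');p(b,[(219.25,154.25),(230.75,144.25),(251,161.25),(239.75,175),(235.25,158.75)],.111)
print('base');p(b,[(215.25,175.5),(234.75,196),(267,181.75)],.014)
print('rack');p(b,[(231.25,305.5),(322,299),(243,330)],.012)
print('blue top');p(b,[(306.75,267)],.132);p(a,[(164.25,187.5)],.132)
```

```text
foot
[[0.501, 0.014, 0.012], [0.654, 0.026, 0.012], [0.675, -0.07, 0.012], [0.51, -0.078, 0.012]]
[[0.512, -0.075, 0.012], [0.503, 0.018, 0.012], [0.667, 0.032, 0.012], [0.678, -0.062, 0.012]]
yellow
[[0.538, -0.031, 0.012]]
[[0.535, -0.028, 0.012]]
lens [ 0.633 -0.021  0.201]
face
[[0.53, 0.262, 0.111], [0.588, 0.308, 0.111], [0.625, 0.188, 0.111], [0.564, 0.129, 0.111], [0.577, 0.219, 0.111]]
base
[[0.512, 0.265, 0.014], [0.548, 0.135, 0.014], [0.684, 0.171, 0.014]]
rack
[[0.411, -0.267, 0.012], [0.651, -0.329, 0.012], [0.418, -0.343, 0.012]]
blue top
[[0.605, -0.291, 0.132]]
[[0.605, -0.278, 0.132]]
```

```bash
cat >> h.py <<'E'
def pose(p,yaw,tilt=0):
    """tool y along heading yaw(deg); z down, tilted by tilt deg about so that -z leans to robot (rot about face y)"""
    y=np.radians(yaw);t=np.radians(tilt)
    Rz=R.from_euler('z',y).as_matrix()
    F=Rz@np.array([[np.cos(t),0,-np.sin(t)],[0,1,0],[np.sin(t),0,np.cos(t)]]) # face frame cols x,y,z
    T=np.eye(4);T[:3,:3]=np.c_[F[:,1]*-1*-1,F[:,0],-F[:,2]];T[:3,3]=p
    # columns: tool x = cross(y,z)
    T[:3,0]=np.cross(T[:3,1],T[:3,2]);return T
def rows(T1,n=None,T0=None):
    o=sensors.get_obs()
    if T0 is None:
        T0=np.eye(4);T0[:3,:3]=R.from_quat(o['tool_rot']).as_matrix();T0[:3,3]=o['position']
    D=np.linalg.inv(T0)@T1;w=R.from_matrix(D[:3,:3]).as_rotvec()
    m=n or int(max(np.ceil(np.linalg.norm(w)/.12),np.ceil(np.linalg.norm(D[:3,3])/38)))
    S=sum(R.from_rotvec(w/m*k).as_matrix() for k in range(m))
    d=np.linalg.solve(S,D[:3,3])
    print(m,'rows of',(d*1000).round(1).tolist(),(w/m).round(4).tolist(),'total',D[:3,3].round(4),w.round(3))
E
python3 -c "
from h import *
T=pose([.50,.19,.36],30);rows(T)"
```

```text
6 rows of [-75.4, -24.3, -24.8] [-0.0002, 0.0, 0.1091] total [-0.3893 -0.2579 -0.1489] [-0.001  0.     0.654]
```

```bash
sed -i 's#\[:3,3\])/38)#[:3,3])/.036)#' h.py
python3 -c "
from h import *
T=pose([.50,.19,.36],30);rows(T,16)"
```

```text
16 rows of [-28.6, -8.2, -9.3] [-0.0001, 0.0, 0.0409] total [-0.3893 -0.2579 -0.1489] [-0.001  0.     0.654]
```

>>> drive_tool:
  deltas:
    - [[-28.6,-8.2,-9.3,0,0,0.041],[-28.6,-8.2,-9.3,0,0,0.041],[-28.6,-8.2,-9.3,0,0,0.041],[-28.6,-8.2,-9.3,0,0,0.041],[-28.6,-8.2,-9.3,0,0,0.041],[-28.6,-8.2,-9.3,0,0,0.041],[-28.6,-8.2,-9.3,0,0,0.041],[-28.6,-8.2,-9.3,0,0,0.041]]

```text
time: 0.92
position: [0.4025, 0.4037, 0.2861]
tool_rot: [0.354, 0.935, 0.0, 0.0]
ft_force: [1.9, 0.2, 0.1]
grip_width: 0.0869
grip_force: 0.0
```

>>> drive_tool:
  deltas:
    - [[-28.6,-8.2,-9.3,0,0,0.041],[-28.6,-8.2,-9.3,0,0,0.041],[-28.6,-8.2,-9.3,0,0,0.041],[-28.6,-8.2,-9.3,0,0,0.041],[-28.6,-8.2,-9.3,0,0,0.041],[-28.6,-8.2,-9.3,0,0,0.041],[-28.6,-8.2,-9.3,0,0,0.041],[-28.6,-8.2,-9.3,0,0,0.041]]

```text
time: 1.58
position: [0.5002, 0.1878, 0.3605]
tool_rot: [0.502, 0.865, 0.0, -0.0]
ft_force: [-0.1, 0.6, 0.2]
grip_width: 0.0867
grip_force: 0.0
```

>>> drive_tool:
  deltas:
    - [[0,0,0,0,0,0],[0,0,0,0,0,0],[0,0,0,0,0,0]]

```text
time: 1.83
position: [0.4994, 0.1894, 0.3599]
tool_rot: [0.501, 0.866, 0.0, -0.001]
ft_force: [-0.2, -0.3, -1.4]
grip_width: 0.087
grip_force: 0.0
```

```bash
python3 -c "
from h import *
import pickle
w=snap('wrist','w1.png');pickle.dump({k:w[k] for k in('K','D','T')},open('w1.pkl','wb'))
o=sensors.get_obs();print(o['position'],o['time'],o['tool_rot'])
cv2.imwrite('pics/w1b.png',cv2.resize(w['img'][:,:,::-1],(800,600)))
F=np.array([.569,.21,.115]);print(proj(w,F))
T=pose([.58,-.26,.33],-15);rows(T)"
```

```text
[0.49912883 0.18981945 0.35964185] 1.8833 [ 5.00321094e-01  8.65839662e-01 -1.79717408e-04 -6.70338321e-04]
[[301.31170199 181.51987265]]
13 rows of [-36.1, 0.6, 2.3] [-0.0001, -0.0, 0.0604] total [-0.4301 -0.1545  0.0294] [-0.001 -0.001  0.785]
```

View pics/w1b.png

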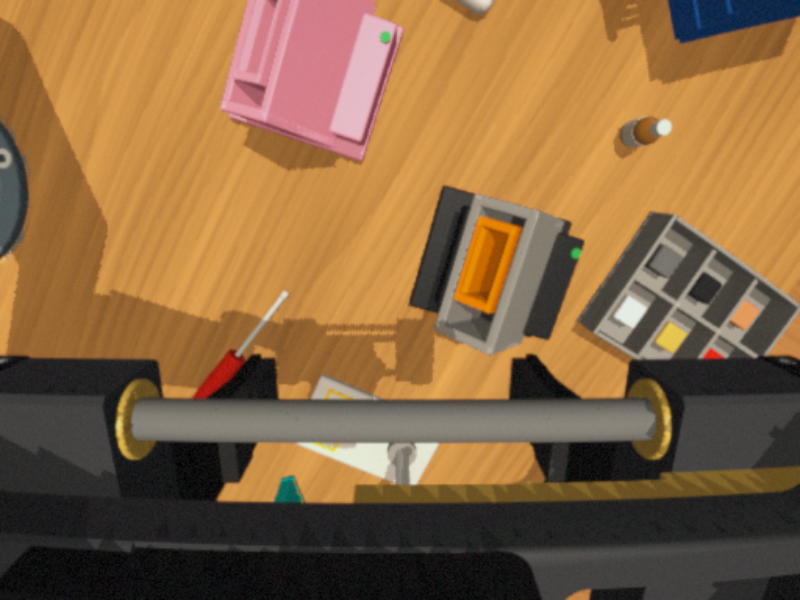

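The wrist picture (800x600) shows the charger's grey face around (490,272). The orange bay has corners near (486,218), (521,225), (490,313) and (457,300), so it sits towards the dropper end.

Run:
```python
from h import *
import pickle
w=pickle.load(open('w1.pkl','rb'));im=cv2.imread('pics/w1.png')
hsv=cv2.cvtColor(im,cv2.COLOR_BGR2HSV)
m=cv2.inRange(hsv,(8,200,90),(22,255,255));m[:, :270]=0;m[:,345:]=0;m[:130]=0;m[215:]=0
c=max(cv2.findContours(m,0,2)[0],key=cv2.contourArea);h=cv2.convexHull(c)
q=cv2.approxPolyDP(h,4,True).reshape(-1,2);print(cv2.contourArea(h),(q*800/512).round().tolist())
def four(Q,hx,zc):
    # Q: TL,TR,BR,BL px (right = +x face)
    zz=[zc-hx*.5736,zc+hx*.5736]*2;zz=[zz[0],zz[1],zz[1],zz[0]]
    P=np.array([plane(w,[u],z)[0] for u,z in zip(Q,zz)])
    e=lambda a,b:(P[b]-P[a]).round(4).tolist()
    yd=(P[0]-P[3]+P[1]-P[2])[:2];xd=(P[1]-P[0]+P[2]-P[3])[:2]
    print('cent',P.mean(0).round(4),'ylen',np.linalg.norm(yd)/2,'xlen',np.linalg.norm(xd)/2/.819,'yaw',np.degrees(np.arctan2(-yd[0],yd[1])),np.degrees(np.arctan2(xd[1],xd[0])))
s=512/800
four(np.array([(462,197),(538,213),(490,352),(437,335)])*s,.032,.1117)
four(np.array([(486,218),(521,225),(490,313),(457,300)])*s,.019,.115)
print(plane(w,np.array([(443,187),(412,305)])*s,.014))
```

```text
1566.0 [[480.0, 217.0], [520.0, 227.0], [491.0, 312.0], [455.0, 298.0]]
cent [0.5736 0.2197 0.1117] ylen 0.131825964549851 xlen 0.06522644271946351 yaw 17.988734119898428 21.1433115924445
cent [0.5731 0.2324 0.115 ] ylen 0.08101621817289842 xlen 0.03347878979849796 yaw 13.174104734738679 18.364241425764007
[[0.51173285 0.27512485 0.014     ]
 [0.54931489 0.14552565 0.014     ]]
```

>>> drive_tool:
  deltas:
    - [[-36,0.6,1,0,0,0.0604],[-36,0.6,1,0,0,0.0604],[-36,0.6,1,0,0,0.0604],[-36,0.6,1,0,0,0.0604],[-36,0.6,1,0,0,0.0604],[-36,0.6,1,0,0,0.0604],[-36,0.6,1,0,0,0.0604]]

```text
time: 2.47
position: [0.5878, -0.045, 0.3523]
tool_rot: [0.671, 0.741, -0.0, -0.001]
ft_force: [0.0, 0.6, -0.7]
grip_width: 0.0868
grip_force: 0.0
```

>>> drive_tool:
  deltas:
    - [[-36,0.6,3,0,0,0.0604],[-36,0.6,3,0,0,0.0604],[-36,0.6,4,0,0,0.0604],[-36,0.6,4,0,0,0.0604],[-36,0.6,4,0,0,0.0604],[-36,0.6,4,0,0,0.0604],[0,0,0,0,0,0],[0,0,0,0,0,0]]

```text
time: 3.13
position: [0.5796, -0.2602, 0.3297]
tool_rot: [0.794, 0.608, -0.0, -0.001]
ft_force: [0.1, 0.1, 0.2]
grip_width: 0.0872
grip_force: 0.0
```

```bash
python3 -c "
from h import *
import pickle
w=snap('wrist','w2.png');pickle.dump({k:w[k] for k in('K','D','T')},open('w2.pkl','wb'))
o=sensors.get_obs();print(o['position'],o['time'],o['tool_rot'])
cv2.imwrite('pics/w2b.png',cv2.resize(w['img'][:,:,::-1],(800,600)))
"
```

```text
[ 0.57988745 -0.25886428  0.33019442] 3.1833 [ 7.93509522e-01  6.08556652e-01  9.71211017e-05 -1.19599375e-03]
```

View pics/w2b.png

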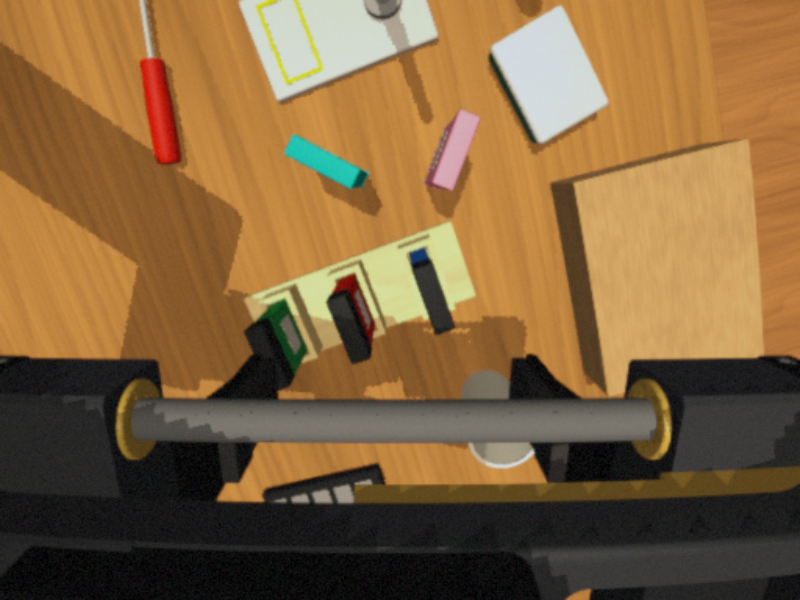

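The wrist picture (800x600) shows the blue pack's black cap with corners near (414,265), (431,260), (453,327) and (435,333). Red is to its left at (352,318). The rack's corners are (246,297), (452,222) and (476,297).

Run:
```python
from h import *
import pickle
w=pickle.load(open('w2.pkl','rb'));s=512/800
P=plane(w,np.array([(414,265),(431,260),(453,327),(435,333)])*s,.132)
print(P.round(4).tolist(),'c',P.mean(0),np.linalg.norm(P[0]-P[3]),np.linalg.norm(P[0]-P[1]))
d=(P[0]+P[1]-P[2]-P[3])[:2];print('yaw',np.degrees(np.arctan2(-d[0],d[1])))
Q=plane(w,np.array([(246,297),(452,222),(476,297)])*s,.012);print(Q.round(4).tolist())
d=(Q[1]-Q[0])[:2];e=(Q[1]-Q[2])[:2];print(np.linalg.norm(d),np.degrees(np.arctan2(d[1],d[0])),np.linalg.norm(e),np.degrees(np.arctan2(-e[0],e[1])))
F=plane(w,np.array([(437,37),(280,100),(248,12),(292,38)])*s,.012);print(F.round(4))
im=cv2.imread('pics/w2.png')[145:225,250:300]
g=cv2.resize(im,None,fx=7,fy=7,interpolation=cv2.INTER_CUBIC);cv2.imwrite('pics/c3.png',g)
```

```text
[[0.5977, -0.2566, 0.132], [0.6117, -0.2562, 0.132], [0.6159, -0.3151, 0.132], [0.6003, -0.3163, 0.132]] c [ 0.60639469 -0.28603856  0.132     ] 0.05976085187897256 0.014097225645206475
yaw 3.2757479817367776
[[0.413, -0.2636, 0.012], [0.6465, -0.244, 0.012], [0.6531, -0.3283, 0.012]]
0.23436696238143145 4.804417805767629 0.08461128647272241 4.473991280462301
[[ 0.6745 -0.0683  0.012 ]
 [ 0.5114 -0.0834  0.012 ]
 [ 0.5059  0.0028  0.012 ]
 [ 0.5398 -0.032   0.012 ]]
```

View pics/c3.png

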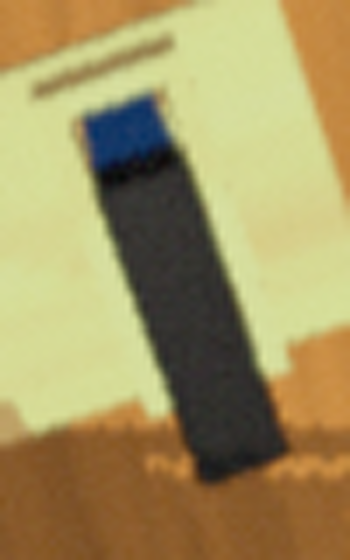

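```bash
python3 -c "
from h import *
A=pose([.607,-.288,.24],4.6);B=pose([.607,-.288,.107],4.6)
rows(A,4);rows(B,5,A)"
```

```text
4 rows of [-6.4, 7.7, 22.5] [-0.0004, -0.0005, -0.0856] total [-0.0213  0.0339  0.0901] [-0.001 -0.002 -0.343]
5 rows of [0.0, 0.0, 26.6] [0.0, 0.0, -0.0] total [0.    0.    0.133] [ 0.  0. -0.]
```

>>> drive_tool:
  deltas:
    - [[-6.4,7.7,22.5,0,0,-0.0856],[-6.4,7.7,22.5,0,0,-0.0856],[-6.4,7.7,22.5,0,0,-0.0856],[-6.4,7.7,22.5,0,0,-0.0856],[0,0,0,0,0,0],[0,0,0,0,0,0]]
  gripper: 65

```text
time: 3.68
position: [0.6068, -0.2866, 0.2399]
tool_rot: [0.678, 0.735, -0.0, -0.002]
ft_force: [0.6, -0.9, 0.4]
grip_width: 0.0594
grip_force: 0.0
```

```bash
python3 -c "
from h import *
import pickle
w=snap('wrist','w3.png')
o=sensors.get_obs();print(o['position'],o['time'],o['grip_width'])
B=pose([.607,-.288,.107],4.6);rows(B,6)
c,s=np.cos(np.radians(4.6)),np.sin(np.radians(4.6));Rz=np.array([[c,-s],[s,c]])
q=np.array([.607,-.288])+np.array([[x,y] for x in(-.009,.009) for y in(-.03,.03)])@Rz.T
uv=proj(w,np.c_[q,np.full(4,.132)]);print(uv)
im=w['img'][:,:,::-1].copy()
for u in uv: cv2.circle(im,tuple(int(v) for v in u.round()),1,(0,0,255),-1)
x,y=uv.mean(0).astype(int);x0=max(x-80,0);y0=max(y-75,0)
cv2.imwrite('pics/w3b.png',cv2.resize(im[y0:y0+150,x0:x0+160],None,fx=4,fy=4))
"
```

```text
[ 0.60733217 -0.2873254   0.24166896] 3.7333 0.0583199032046882
6 rows of [-0.1, -0.1, 22.4] [-0.0, -0.0001, -0.0001] total [-0.0007 -0.0004  0.1347] [-0.    -0.001 -0.001]
[[242.77126812 224.27157778]
 [242.30865866 164.17674465]
 [260.88268817 224.29339987]
 [261.40207675 164.18879048]]
```

View pics/w3b.png

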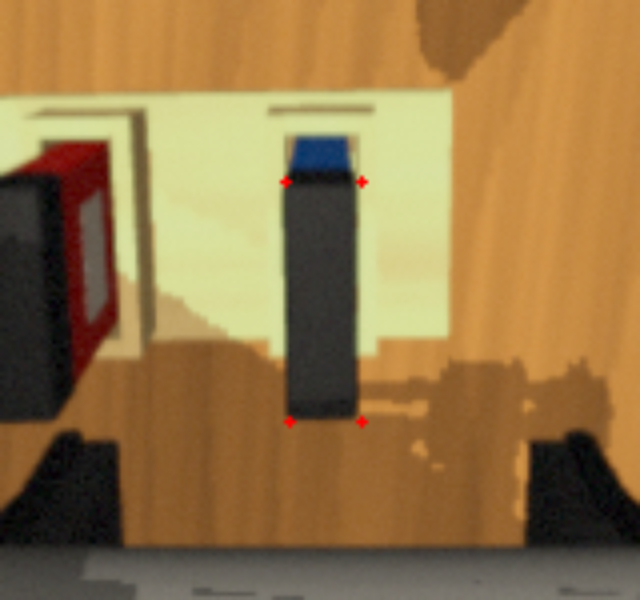

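The projected cap corners (red dots) match the real cap to about 1 mm, so I'm descending to grip.

>>> drive_tool:
  deltas:
    - [[0.2,-0.3,22.4,0,0,0],[0.2,-0.2,22.4,0,0,0],[0.2,-0.2,22.4,0,0,0],[0.2,-0.2,22.4,0,0,0],[0,0,22.4,0,0,0],[0,0,22.4,0,0,0],[0,0,0,0,0,0],[0,0,0,0,0,0]]

```text
time: 4.4
position: [0.6062, -0.2878, 0.1078]
tool_rot: [0.679, 0.735, 0.0, 0.0]
ft_force: [0.7, 0.0, -1.1]
grip_width: 0.0567
grip_force: 0.0
```

>>> drive_tool:
  deltas:
    - [[0,0,0,0,0,0],[0,0,0,0,0,0],[0,0,0,0,0,0],[0,0,0,0,0,0],[0,0,0,0,0,0],[0,0,0,0,0,0]]
  gripper: 0
  squeeze: 40

```text
time: 4.9
position: [0.606, -0.2887, 0.1073]
tool_rot: [0.679, 0.735, 0.0, 0.0]
ft_force: [-0.1, 0.8, -0.7]
grip_width: 0.0245
grip_force: 0.0
```

```bash
python3 -c "
from h import *
o=sensors.get_obs();print(o)
A=pose([.607,-.288,.238],4.6);B=pose([.537,-.03,.235],5.1);rows(A,5);rows(B,10,A)"
```

```text
{'time': 4.9, 'q': array([-6.10773502e-01,  7.07543421e-01,  1.39561141e+00, -3.30965814e-06,
        1.03770866e+00, -6.89855805e-01]), 'joint_velocities': array([-1.82177139e-03,  8.93738678e-03,  3.02647635e-03, -1.86544507e-05,
       -6.20046642e-04, -2.43268541e-03]), 'joint_torque': array([ 2.66239559e-02, -4.96172225e+01, -1.55450320e+01,  3.17656458e-02,
        7.28505012e-02,  7.20462340e-04]), 'position': array([ 0.60596568, -0.28872272,  0.10727116]), 'tool_rot': array([6.78600878e-01, 7.34507124e-01, 4.76869044e-05, 3.61453103e-04]), 'ft_force': array([-0.12366543,  0.82102662, -0.68805182]), 'moment': array([-0.09352368,  0.035237  ,  0.03635136]), 'grip_force': 0.0, 'grip_width': 0.024482392194790707}
5 rows of [0.1, 0.2, -26.1] [0.0001, 0.0001, -0.0002] total [ 0.0006  0.0012 -0.1307] [ 0.001  0.    -0.001]
10 rows of [26.3, -4.8, 0.3] [0.0, 0.0, -0.0009] total [ 0.2628 -0.0491  0.003 ] [ 0.     0.    -0.009]
```

>>> drive_tool:
  deltas:
    - [[0,0,0,0,0,0],[0,0,0,0,0,0],[0,0,0,0,0,0],[0,0,0,0,0,0]]

```text
time: 5.23
position: [0.6059, -0.2887, 0.1069]
tool_rot: [0.679, 0.735, 0.0, 0.0]
ft_force: [-0.7, 0.1, 2.5]
grip_width: 0.018
grip_force: 40.0
```

>>> drive_tool:
  deltas:
    - [[0,0,-10,0,0,0],[0,0,-20,0,0,0],[0,0,-24,0,0,0],[0,0,-24,0,0,0],[0,0,-24,0,0,0],[0,0,-24,0,0,0],[0,0,-20,0,0,0],[0,0,0,0,0,0]]

```text
time: 5.9
position: [0.6079, -0.29, 0.258]
tool_rot: [0.678, 0.735, 0.001, 0.005]
ft_force: [1.9, -1.4, -1.8]
grip_width: 0.0178
grip_force: 40.0
```

```bash
python3 -c "
from h import *
o=sensors.get_obs();print(o['grip_width'],o['grip_force'],o['ft_force'])
B=pose([.537,-.03,.235],5.1);rows(B,12)"
```

```text
0.017812510320623916 39.96395409107208 [ 1.87247375 -1.43960985 -1.82740458]
12 rows of [22.1, -4.1, 1.8] [0.0006, 0.0005, -0.0008] total [ 0.2649 -0.0503  0.021 ] [ 0.007  0.006 -0.01 ]
```

>>> drive_tool:
  deltas:
    - [[15,-3,0,0,0,0],[22,-4,0,0,0,0],[26,-5,0,0,0,0],[26,-5,0,0,0,0],[26,-5,0,0,0,0],[26,-5,0,0,0,0],[26,-5,0,0,0,0],[26,-5,0,0,0,0]]

```text
time: 6.57
position: [0.552, -0.0975, 0.2511]
tool_rot: [0.679, 0.734, -0.001, -0.002]
ft_force: [0.6, -0.2, -3.0]
grip_width: 0.0175
grip_force: 40.0
```

>>> drive_tool:
  deltas:
    - [[26,-5,5,0,0,-0.01],[22,-4,5,0,0,0],[15,-3,5,0,0,0],[10,-1,3,0,0,0],[0,0,2,0,0,0],[0,0,0,0,0,0],[0,0,0,0,0,0],[0,0,0,0,0,0]]

```text
time: 7.23
position: [0.5354, -0.0288, 0.2329]
tool_rot: [0.675, 0.737, 0.0, 0.001]
ft_force: [-0.7, -0.7, -3.0]
grip_width: 0.0178
grip_force: 40.0
```

```bash
python3 -c "
from h import *
B=pose([.537,-.03,.235],5.1);rows(B,1)
a=snap('scene','s2.png')['img'];b=snap('side','d2.png')['img']
cv2.imwrite('pics/v.png',np.hstack([cv2.resize(a[140:270,170:270],None,fx=4,fy=4),cv2.resize(b[130:260,215:315],None,fx=4,fy=4)])[:,:,::-1])"
```

```text
1 rows of [-1.3, 1.5, -2.1] [0.001, 0.0009, -0.0011] total [-0.0013  0.0015 -0.0021] [ 0.001  0.001 -0.001]
```

View pics/v.png

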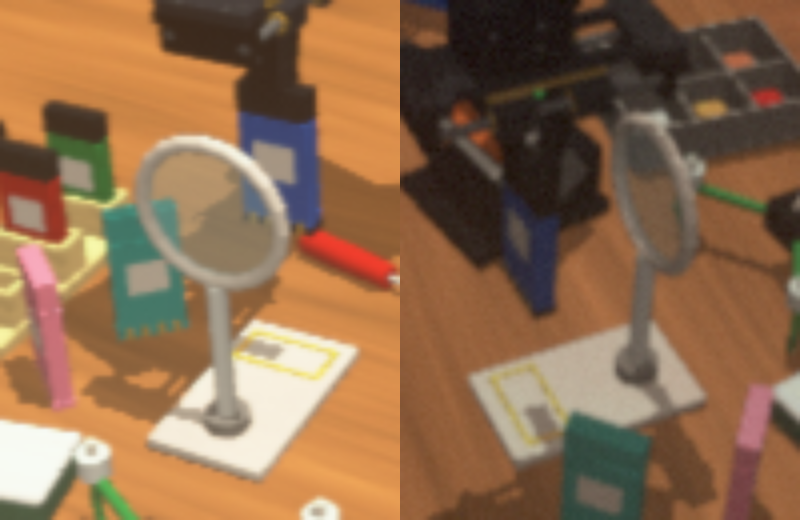

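The pack hangs upright over the yellow mark, level with the lens: scene crop (280,165), side crop (530,230). I'll hold it there for the inspection.

>>> drive_tool:
  deltas:
    - [[0,0,-2,0,0,0],[0,0,0,0,0,0],[0,0,0,0,0,0],[0,0,0,0,0,0],[0,0,0,0,0,0],[0,0,0,0,0,0],[0,0,0,0,0,0],[0,0,0,0,0,0]]

```text
time: 8.0
position: [0.5345, -0.0274, 0.2347]
tool_rot: [0.675, 0.738, -0.0, -0.0]
ft_force: [-0.1, -0.3, -2.8]
grip_width: 0.0172
grip_force: 40.0
```

>>> drive_tool:
  deltas:
    - [[0,0,0,0,0,0],[0,0,0,0,0,0],[0,0,0,0,0,0],[0,0,0,0,0,0],[0,0,0,0,0,0],[0,0,0,0,0,0],[0,0,0,0,0,0],[0,0,0,0,0,0]]

```text
time: 8.67
position: [0.5345, -0.0275, 0.2347]
tool_rot: [0.675, 0.738, -0.0, 0.0]
ft_force: [0.1, -0.1, -3.1]
grip_width: 0.0175
grip_force: 40.0
```

```bash
python3 -c "
from h import *
A=pose([.48,.206,.262],15.5,35);rows(A,12)"
```

```text
12 rows of [20.0, -0.5, -2.4] [-0.0508, 0.0046, -0.0146] total [ 0.2374 -0.0335 -0.0273] [-0.609  0.055 -0.176]
```

>>> drive_tool:
  deltas:
    - [[20,-0.5,-2.4,-0.0508,0.0046,-0.0146],[20,-0.5,-2.4,-0.0508,0.0046,-0.0146],[20,-0.5,-2.4,-0.0508,0.0046,-0.0146],[20,-0.5,-2.4,-0.0508,0.0046,-0.0146],[20,-0.5,-2.4,-0.0508,0.0046,-0.0146],[20,-0.5,-2.4,-0.0508,0.0046,-0.0146],[20,-0.5,-2.4,-0.0508,0.0046,-0.0146],[20,-0.5,-2.4,-0.0508,0.0046,-0.0146]]

```text
time: 9.33
position: [0.504, 0.1304, 0.2546]
tool_rot: [0.617, 0.761, 0.162, 0.123]
ft_force: [1.0, -0.1, -2.0]
grip_width: 0.0174
grip_force: 40.0
```

>>> drive_tool:
  deltas:
    - [[20,-0.5,-2.4,-0.0508,0.0046,-0.0146],[20,-0.5,-2.4,-0.0508,0.0046,-0.0146],[20,-0.5,-2.4,-0.0508,0.0046,-0.0146],[20,-0.5,-2.4,-0.0508,0.0046,-0.0146],[0,0,0,0,0,0],[0,0,0,0,0,0],[0,0,0,0,0,0]]

```text
time: 9.92
position: [0.4808, 0.2058, 0.2629]
tool_rot: [0.577, 0.759, 0.239, 0.182]
ft_force: [0.7, -0.6, -3.2]
grip_width: 0.0175
grip_force: 40.0
```

```bash
python3 -c "
from h import *
import pickle
A=pose([.48,.206,.262],15.5,35);rows(A,1)
w=snap('wrist','w4.png');pickle.dump({k:w[k] for k in('K','D','T')},open('w4.pkl','wb'))
o=sensors.get_obs();print(o['position'],o['ft_force'])
F=np.array([.572,.22,.115]);M=R.from_euler('z',np.radians(15.5)).as_matrix()@R.from_euler('y',-np.radians(35)).as_matrix()
print(M.round(3))
P=np.array([[x,y,-4] for x in(-32,32) for y in(-68,68)]+[[0,12,0]])/1000
print(proj(w,F+P@M.T))
im=w['img'][:,:,::-1]
cv2.imwrite('pics/w4b.png',cv2.resize(im,(800,600),interpolation=cv2.INTER_CUBIC))"
```

```text
1 rows of [0.4, -1.1, 0.4] [0.0006, 0.0004, 0.0] total [ 0.0004 -0.0011  0.0004] [0.001 0.    0.   ]
[0.48133637 0.20553616 0.26314544] [-0.20570307  0.22751872 -2.09953039]
[[ 0.789 -0.267 -0.553]
 [ 0.219  0.964 -0.153]
 [ 0.574  0.     0.819]]
[[218.00166033 240.39385333]
 [214.66320136 129.98744869]
 [268.77413986 240.42892832]
 [270.54586515 129.9426618 ]
 [242.81620032 178.62531107]]
```

View pics/w4b.png

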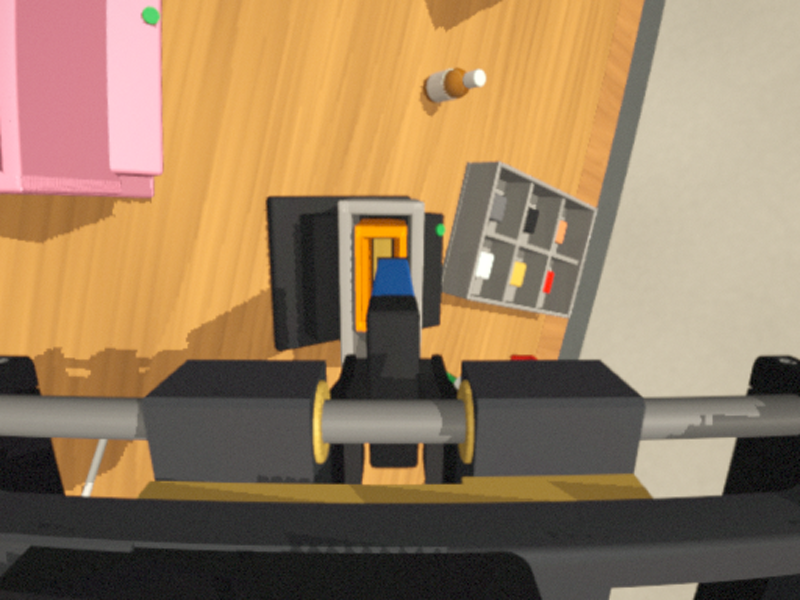

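The wrist picture shows the bay square with the gripped pack. The grey rim spans x 338–424 with its top edge at y 201, the orange bay spans x 355–407 with its top at y 221, and the pack's contact end edge is at (392,258). Next I measure these by mask.

Run:
```python
from h import *
import pickle
w=pickle.load(open('w4.pkl','rb'));im=cv2.imread('pics/w4.png');hsv=cv2.cvtColor(im,cv2.COLOR_BGR2HSV)
F=np.array([.572,.22,.115]);M=R.from_euler('z',np.radians(15.5)).as_matrix()@R.from_euler('y',-np.radians(35)).as_matrix()
def face(uv,z=0.):
    o,d=ray(w,uv);o=(o-F)@M;d=d@M;return ((o+d*((z-o[2])/d[:,2])[:,None])*1000).round(1)
og=cv2.inRange(hsv,(5,180,60),(25,255,255));og[:,:215]=0;og[:,270:]=0;og[:130]=0;og[215:]=0
ys=np.nonzero(og.sum(1)>255*15)[0];print('orange top row',ys[0])
for r in (145,152,158):
    x=np.nonzero(og[r])[0];print(r,x[0],x[-1],face([(x[0]-.5,r),(x[-1]+.5,r)]).tolist())
xs=np.nonzero(og[:,230])[0];print('left col rows',xs[0],xs[-1])
print('top',face([(243,ys[0]-.5)]).tolist())
# grey top edge
g=cv2.cvtColor(im,cv2.COLOR_BGR2GRAY).astype(int);print('grey col',g[120:145,243].tolist());print('row135',g[135,208:280].tolist())
bl=cv2.inRange(hsv,(100,150,40),(125,255,255));bl[:,:225]=0;bl[:,275:]=0;bl[:150]=0;bl[215:]=0
yy,xx=np.nonzero(bl);print('blue rows',yy.min(),yy.max())
for r in range(yy.min(),yy.max(),4):
    x=xx[yy==r];print(r,x.min(),x.max())
T=np.eye(4);o=sensors.get_obs();T[:3,:3]=R.from_quat(o['tool_rot']).as_matrix();T[:3,3]=o['position']
P=np.array([[.03,-.009,.095],[.03,.009,.095],[.03,-.009,-.024],[.03,.009,-.024]])
print(proj(w,P@T[:3,:3].T+T[:3,3]).round(1).tolist())
print('tool->face mm',((T[:3,3]-F)@M*1000).round(1),'end',((T[:3,3]+T[:3,2]*.095-F)@M*1000).round(1))
```

```text
orange top row 140
145 227 260 [[-18.4, 51.2, 0.0], [20.5, 51.2, 0.0]]
152 227 260 [[-18.6, 43.2, 0.0], [20.6, 43.2, 0.0]]
158 227 260 [[-18.7, 36.3, 0.0], [20.6, 36.3, 0.0]]
left col rows 142 211
top [[0.5, 57.4, 0.0]]
grey col [181, 182, 183, 184, 167, 116, 79, 99, 141, 176, 188, 190, 191, 189, 187, 181, 161, 108, 49, 42, 73, 90, 91, 107, 129]
row135 [43, 40, 40, 39, 43, 38, 43, 49, 106, 167, 186, 194, 199, 194, 195, 184, 178, 175, 175, 174, 177, 176, 177, 180, 178, 176, 177, 179, 180, 178, 180, 178, 179, 179, 181, 181, 181, 182, 184, 183, 181, 183, 182, 183, 182, 181, 184, 184, 185, 186, 185, 184, 185, 186, 185, 185, 186, 190, 187, 190, 189, 190, 192, 175, 159, 155, 154, 153, 158, 162, 164, 167]
blue rows 166 189
166 243 259
170 242 260
174 242 261
178 241 262
182 239 262
186 239 263
[[241.7, 165.0], [261.7, 165.0], [234.3, 200.0], [269.1, 200.0]]
tool->face mm [ 10.2  10.3 173.7] end [10.4 10.2 78.7]
```

Run:
```python
from h import *
import pickle
w=pickle.load(open('w4.pkl','rb'));im=cv2.imread('pics/w4.png').astype(float)
F=np.array([.572,.22,.115]);M=R.from_euler('z',np.radians(15.5)).as_matrix()@R.from_euler('y',-np.radians(35)).as_matrix()
def face(uv,z=0.):
    o,d=ray(w,uv);o=(o-F)@M;d=d@M;return ((o+d*((z-o[2])/d[:,2])[:,None])*1000)
s=im[:,:,2]-im[:,:,0]  # r-b saturation
def cross(v,t):
    i=np.nonzero(v>t)[0][0];return i-1+(t-v[i-1])/(v[i]-v[i-1])
E=[];G=[]
for r in range(146,206,4):
    E.append((222+cross(s[r,222:236],80),r))
    g=im[r,208:225,1];k=np.argmax(np.diff(g));G.append((208+k+.5,r))
for Q,z in((E,0),(G,-.004)):
    f=face(Q,z);p=np.polyfit(f[:,1],f[:,0],1);print('slope deg',np.degrees(p[0]),'x@y17',np.polyval(p,17),'res',(f[:,0]-np.polyval(p,f[:,1])).std())
print('top',[face([(x,132+cross(s[132:150,x],80))])[0].round(1).tolist() for x in(232,240,248,256)])
```

```text
slope deg 0.6402817574145779 x@y17 -19.25165186674783 res 0.0675487985993947
slope deg 0.5060777072168567 x@y17 -30.98846032981722 res 0.33240300642444703
top [[-12.0, 57.1, 0.0], [-2.9, 57.3, 0.0], [6.2, 57.3, 0.0], [15.3, 56.4, 0.0]]
```

>>> drive_tool:
  deltas:
    - [[1.1,-1.5,6,0,0,0],[1.1,-1.5,8,0,0,0],[1.1,-1.5,8,0,0,0],[1.1,-1.5,8,0,0,0],[1.1,-1.6,8,0,0,0],[1.2,-1.6,8,0,0,0],[0,0,0,0,0,0],[0,0,0,0,0,0]]

```text
time: 10.63
position: [0.4964, 0.2174, 0.2184]
tool_rot: [0.578, 0.759, 0.239, 0.181]
ft_force: [-0.5, -0.5, -3.5]
grip_width: 0.0178
grip_force: 40.0
```

```bash
cat >> h.py <<'E'
F0=np.array([.572,.22,.115]);M0=R.from_euler('z',np.radians(15.5)).as_matrix()@R.from_euler('y',-np.radians(35)).as_matrix()
def target(x,y,z,yaw=15.0):
    end=F0+M0@np.array([x,y,0])/1000
    T=pose(end,yaw,35);T[:3,3]-=T[:3,2]*(.095+z/1000);return T
def where():
    o=sensors.get_obs();Rt=R.from_quat(o['tool_rot']).as_matrix()
    e=np.array(o['position'])+Rt[:,2]*.095
    print('end in face',((e-F0)@M0*1000).round(1),'force in tool',(Rt.T@o['ft_force']).round(1),'t',o['time'])
E
python3 -c "
from h import *
where();rows(target(.5,17,8),4)"
```

```text
end in face [-1.1 17.7 31.9] force in tool [-0.4 -2.5  2.5] t 10.6333
4 rows of [-0.0, 0.4, 6.0] [-0.0004, -0.0012, 0.0017] total [-0.0002  0.0015  0.0239] [-0.002 -0.005  0.007]
```

>>> drive_tool:
  deltas:
    - [[0,0.4,6,-0.0005,-0.0012,0.0018],[0,0.4,6,-0.0005,-0.0012,0.0018],[0,0.4,6,-0.0005,-0.0012,0.0018],[0,0.4,6,-0.0005,-0.0012,0.0018],[0,0,0,0,0,0],[0,0,0,0,0,0],[0,0,0,0,0,0]]

```text
time: 11.22
position: [0.5111, 0.2213, 0.2008]
tool_rot: [0.581, 0.756, 0.239, 0.184]
ft_force: [-0.0, 0.5, -3.2]
grip_width: 0.0174
grip_force: 40.0
```

Run:
```python
from h import *
where();rows(target(.5,17,0),4)
w=snap('wrist','w5.png');im=w['img'][:,:,::-1].astype(float);s=im[:,:,2]-im[:,:,0]
def face(uv,z=0.):
    o,d=ray(w,uv);o=(o-F0)@M0;d=d@M0;return ((o+d*((z-o[2])/d[:,2])[:,None])*1000)
print('pred bay edges',proj(w,F0+np.array([[-.0185,.057,0],[.0195,.057,0],[-.0185,.035,0],[.0195,.035,0]])@M0.T).round(1).tolist())
m=(s>80);m[:,:205]=0;m[:,290:]=0
ys=np.nonzero(m[100:215].sum(1)>10)[0]+100;print(ys.min(),ys.max())
print('top',face([(245,ys.min()-.5)]).round(1))
for r in range(ys.min()+2,ys.max(),5):
    x=np.nonzero(m[r])[0];x0,x1=x[0],x[-1]
    print(r,x0,x1,face([(x0-.5,r),(x1+.5,r)]).round(1).tolist())
hsv=cv2.cvtColor(im.astype(np.uint8),cv2.COLOR_BGR2HSV);bl=cv2.inRange(hsv,(100,150,40),(125,255,255));bl[:,:225]=0;bl[:,275:]=0;bl[:130]=0;bl[215:]=0
yy,xx=np.nonzero(bl)
for r in(yy.min(),yy.min()+3,yy.min()+8,yy.max()-4):x=xx[yy==r];print('blue',r,x.min(),x.max())
```

```text
end in face [ 1.6 17.1  8.7] force in tool [ 0.5 -1.8  2.7] t 11.2167
4 rows of [-0.0, -0.2, 2.2] [0.0005, 0.0, -0.0001] total [-0.     -0.0009  0.0087] [ 0.002  0.    -0.   ]
pred bay edges [[228.8, 152.5], [270.2, 152.2], [229.4, 176.1], [270.0, 175.7]]
100 193
top [[ -3.1 103.7   0. ]]
102 205 289 [[-39.0, 102.0, 0.0], [36.3, 101.4, 0.0]]
107 205 289 [[-39.1, 97.7, 0.0], [36.4, 97.1, 0.0]]
112 205 289 [[-39.3, 93.4, 0.0], [36.5, 92.8, 0.0]]
117 205 289 [[-39.5, 89.0, 0.0], [36.6, 88.4, 0.0]]
122 205 289 [[-39.7, 84.6, 0.0], [36.7, 84.0, 0.0]]
127 205 289 [[-39.9, 80.2, 0.0], [36.8, 79.6, 0.0]]
132 270 289 [[18.7, 75.3, 0.0], [36.9, 75.2, 0.0]]
137 281 289 [[28.8, 70.7, 0.0], [37.0, 70.7, 0.0]]
142 285 289 [[32.5, 66.2, 0.0], [37.1, 66.2, 0.0]]Traceback (most recent call last):
  File "<stdin>", line 11, in <module>
IndexError: index 0 is out of bounds for axis 0 with size 0
```

Run:
```python
from h import *
where()
w=snap('wrist','w5.png');im=w['img'][:,:,::-1].copy()
def face(uv,z=0.):
    o,d=ray(w,uv);o=(o-F0)@M0;d=d@M0;return ((o+d*((z-o[2])/d[:,2])[:,None])*1000)
hsv=cv2.cvtColor(im,cv2.COLOR_BGR2HSV)
m=cv2.inRange(hsv,(5,180,60),(25,255,255))>0;m[:,:215]=0;m[:,285:]=0;m[:145]=0;m[215:]=0
ys=np.nonzero(m.sum(1)>10)[0];print('top',ys.min(),face([(245,ys.min()-.5)]).round(1))
for r in range(ys.min()+2,ys.max(),4):
    x=np.nonzero(m[r])[0]
    if len(x):print(r,x[0],x[-1],face([(x[0]-.5,r),(x[-1]+.5,r)]).round(1).tolist())
bl=cv2.inRange(hsv,(100,150,40),(125,255,255));bl[:,:225]=0;bl[:,275:]=0;bl[:130]=0;bl[215:]=0
yy,xx=np.nonzero(bl)
for r in(yy.min(),yy.min()+3,yy.min()+8,yy.max()-4):x=xx[yy==r];print('blue',r,x.min(),x.max())
```

```text
end in face [ 1.7 17.1  8.9] force in tool [-0.2 -2.   1.9] t 11.2667
top 150 [[-3.5 59.6  0. ]]
152 233 267 [[-15.0, 57.4, 0.0], [17.2, 57.2, 0.0]]
156 231 269 [[-16.9, 53.8, 0.0], [19.0, 53.5, 0.0]]
160 230 270 [[-17.9, 50.1, 0.0], [20.0, 49.8, 0.0]]
164 230 270 [[-18.0, 46.4, 0.0], [20.0, 46.1, 0.0]]
168 230 270 [[-18.1, 42.6, 0.0], [20.0, 42.3, 0.0]]
172 230 270 [[-18.2, 38.8, 0.0], [20.1, 38.5, 0.0]]
176 230 270 [[-18.3, 35.0, 0.0], [20.1, 34.7, 0.0]]
180 230 270 [[-18.4, 31.2, 0.0], [20.1, 30.9, 0.0]]
184 230 270 [[-18.5, 27.3, 0.0], [20.2, 27.1, 0.0]]
188 230 270 [[-18.6, 23.5, 0.0], [20.2, 23.2, 0.0]]
blue 166 243 259
blue 169 242 260
blue 174 241 261
blue 185 239 263
```

```bash
python3 -c "
from h import *
rows(target(.8,17.7,-4),6)"
```

```text
6 rows of [0.1, -0.1, 2.2] [0.0004, 0.0, -0.0001] total [ 0.0007 -0.0008  0.0129] [ 0.003  0.    -0.   ]
```

>>> drive_tool:
  deltas:
    - [[0.1,-0.1,2.2,0.0004,0,0],[0.1,-0.1,2.2,0.0004,0,0],[0.1,-0.1,2.2,0.0004,0,0],[0.1,-0.1,2.2,0.0004,0,0],[0.1,-0.1,2.2,0.0004,0,0],[0.1,-0.1,2.2,0.0004,0,0],[0,0,0,0,0,0]]

```text
time: 11.9
position: [0.5175, 0.223, 0.1912]
tool_rot: [0.581, 0.756, 0.239, 0.185]
ft_force: [-10.1, -7.1, 14.5]
grip_width: 0.0177
grip_force: 40.0
```

```bash
python3 -c "
from h import *
where();rows(target(.8,17.7,-14),4)"
```

```text
end in face [ 1.7 16.8 -2.9] force in tool [ -4.3  -1.1 -18.5] t 11.9
4 rows of [0.2, -0.2, 2.8] [0.0008, 0.0004, -0.0001] total [ 0.0007 -0.0006  0.0111] [ 0.003  0.002 -0.   ]
```

>>> drive_tool:
  deltas:
    - [[0,0,-4,0,0,0],[-1.5,-0.8,0,0.002,0.001,0],[0,0,2,0,0,0],[0,0,2,0,0,0],[0,0,1,0,0,0],[0,0,0,0,0,0]]

```text
time: 12.4
position: [0.5175, 0.2209, 0.1903]
tool_rot: [0.581, 0.756, 0.239, 0.184]
ft_force: [-15.2, -11.6, 24.1]
grip_width: 0.0173
grip_force: 40.1
```

```bash
python3 -c "
from h import *
where();rows(target(.8,16,-14),4)"
```

```text
end in face [ 0.5 14.8 -3.3] force in tool [ -7.3  -0.6 -29.9] t 12.4
4 rows of [0.3, 0.1, 2.7] [0.0005, 0.0005, -0.0002] total [0.001  0.0005 0.0107] [ 0.002  0.002 -0.001]
```

```bash
cat >> h.py <<'E'
def mom():
    o=sensors.get_obs();Rt=R.from_quat(o['tool_rot']).as_matrix()
    print('M tool',(Rt.T@o['moment']).round(3),'F tool',(Rt.T@o['ft_force']).round(2))
E
python3 -c "
from h import *
mom()"
```

```text
M tool [ 1.009 -1.005 -0.073] F tool [ -7.29  -0.61 -29.92]
```

>>> drive_tool:
  deltas:
    - [[0,0,-5,0,0,0],[0,0,-5,0,0,0],[0,0,0,0,0,0],[0,0,0,0,0,0]]

```text
time: 12.73
position: [0.5129, 0.2209, 0.1966]
tool_rot: [0.581, 0.757, 0.238, 0.182]
ft_force: [0.4, 0.4, -3.9]
grip_width: 0.0177
grip_force: 40.0
```

Run:
```python
from h import *
mom();where()
w=snap('wrist','w6.png');im=w['img'][:,:,::-1].copy()
def face(uv,z=0.):
    o,d=ray(w,uv);o=(o-F0)@M0;d=d@M0;return ((o+d*((z-o[2])/d[:,2])[:,None])*1000)
hsv=cv2.cvtColor(im,cv2.COLOR_BGR2HSV)
b=im.astype(float)
for x in(236,245,250,256,264):
    print(x,[(tuple(hsv[r,x].tolist())) for r in range(138,176,2)])
bl=cv2.inRange(hsv,(100,150,40),(125,255,255));bl[:,:225]=0;bl[:,275:]=0;bl[:130]=0;bl[215:]=0
yy,xx=np.nonzero(bl)
for r in(yy.min(),yy.min()+3,yy.min()+8,yy.max()-4):x=xx[yy==r];print('blue',r,x.min(),x.max())
print('pred y edges 57,48.5,  -> rows',proj(w,F0+np.array([[0,.057,0],[0,.0485,0],[0,.0485,-.006]])@M0.T)[:,1])
cv2.imwrite('pics/w6b.png',cv2.resize(im[110:215,190:310],None,fx=6,fy=5.7))
```

```text
M tool [ 0.803 -0.036 -0.04 ] F tool [ 0.29 -1.79  3.5 ]
end in face [ 0.1 16.2  4.4] force in tool [ 0.3 -1.8  3.5] t 12.7333
236 [(21, 32, 181), (20, 32, 199), (21, 31, 198), (17, 33, 198), (20, 35, 188), (12, 81, 144), (16, 255, 183), (20, 255, 255), (20, 255, 255), (20, 255, 255), (20, 255, 255), (17, 255, 225), (15, 233, 204), (16, 246, 202), (16, 249, 203), (16, 252, 202), (16, 240, 205), (16, 255, 202), (17, 255, 203)]
245 [(19, 31, 182), (20, 30, 201), (20, 29, 199), (18, 32, 198), (20, 34, 189), (13, 82, 147), (16, 244, 184), (20, 255, 255), (20, 255, 255), (20, 255, 255), (16, 219, 214), (108, 152, 109), (106, 198, 147), (107, 190, 150), (107, 194, 151), (107, 194, 151), (106, 196, 148), (106, 200, 148), (106, 199, 149)]
250 [(19, 34, 182), (20, 29, 202), (20, 32, 202), (20, 30, 197), (19, 32, 190), (13, 83, 148), (16, 242, 183), (20, 255, 255), (20, 255, 255), (20, 255, 255), (17, 245, 213), (109, 153, 108), (107, 193, 148), (106, 191, 151), (105, 219, 147), (107, 199, 149), (106, 190, 152), (107, 192, 150), (107, 195, 150)]
256 [(20, 37, 181), (20, 31, 203), (19, 30, 201), (19, 31, 198), (19, 33, 191), (13, 84, 149), (16, 254, 184), (20, 255, 255), (20, 255, 255), (20, 255, 255), (17, 229, 213), (110, 147, 111), (106, 195, 149), (106, 201, 151), (106, 205, 152), (107, 193, 152), (105, 210, 152), (105, 198, 153), (106, 203, 152)]
264 [(20, 34, 178), (21, 30, 203), (19, 32, 201), (20, 31, 198), (20, 32, 191), (13, 81, 148), (15, 237, 185), (20, 254, 255), (20, 255, 255), (20, 255, 255), (20, 255, 255), (17, 246, 196), (16, 248, 171), (15, 228, 173), (15, 240, 172), (14, 227, 173), (15, 239, 173), (15, 255, 172), (14, 219, 171)]
blue 160 245 250
blue 163 242 260
blue 168 241 261
blue 184 239 263
pred y edges 57,48.5,  -> rows [151.97870713 161.33302531 160.40057034]
```

Run:
```python
from h import *
w=snap('wrist','w7.png')
hit=w['T'];o=sensors.get_obs()
for n in('w4','w5','w6','w7'):
    im=cv2.imread(f'pics/{n}.png');hsv=cv2.cvtColor(im,cv2.COLOR_BGR2HSV)
    c=im[:,251].astype(int);
    bl=cv2.inRange(hsv,(100,150,40),(125,255,255))[:,248:255].mean(1)>128
    b=np.nonzero(bl[140:215])[0]+140
    print(n,'blue rows',b.min(),b.max(),'below:',c[b.max()-1:b.max()+5].tolist(), 'grays at 225-300 step5',im[190:310:6,251].mean(1).round().tolist())
H=np.array(w['hand_eye']) if 'hand_eye' in w else None
T=np.eye(4);T[:3,:3]=R.from_quat(o['tool_rot']).as_matrix();T[:3,3]=o['position']
def pr(ph,dx,cz=0):
    # pack rotated by ph deg about tool y through grip (0,0,.003); points: end +y corner z .095, cap line z?
    P=np.array([[.03,0,.095],[.03,0,-.0],[.03,0,-.025]])-[0,0,.003]
    P=P@R.from_euler('y',ph,degrees=True).as_matrix().T+[dx,0,.003]
    return proj(w,P@T[:3,:3].T+T[:3,3])[:,1].round(1)
for a in((0,0),(2,0),(3,0),(-2,0),(0,.003),(0,.005)):print(a,pr(*a))
```

```text
w4 blue rows 166 188 below: [[141, 83, 35], [106, 64, 31], [55, 40, 30], [29, 28, 26], [29, 32, 33], [26, 29, 29]] grays at 225-300 step5 [28.0, 33.0, 51.0, 53.0, 57.0, 56.0, 52.0, 58.0, 55.0, 44.0, 41.0, 75.0, 130.0, 153.0, 157.0, 133.0, 44.0, 40.0, 51.0, 159.0]
w5 blue rows 166 188 below: [[144, 86, 37], [110, 67, 37], [64, 44, 38], [40, 39, 38], [32, 34, 34], [30, 35, 35]] grays at 225-300 step5 [39.0, 29.0, 60.0, 58.0, 53.0, 58.0, 58.0, 56.0, 55.0, 41.0, 39.0, 77.0, 129.0, 154.0, 157.0, 135.0, 41.0, 37.0, 50.0, 168.0]
w6 blue rows 161 188 below: [[154, 91, 38], [109, 65, 37], [52, 42, 39], [36, 36, 39], [34, 36, 37], [36, 35, 36]] grays at 225-300 step5 [37.0, 32.0, 46.0, 52.0, 53.0, 54.0, 58.0, 56.0, 53.0, 40.0, 38.0, 73.0, 130.0, 154.0, 158.0, 139.0, 41.0, 38.0, 81.0, 172.0]
w7 blue rows 161 188 below: [[153, 90, 36], [107, 62, 36], [53, 40, 40], [27, 35, 35], [35, 32, 34], [34, 33, 34]] grays at 225-300 step5 [32.0, 35.0, 55.0, 54.0, 53.0, 54.0, 60.0, 56.0, 54.0, 42.0, 40.0, 74.0, 132.0, 153.0, 158.0, 138.0, 37.0, 38.0, 79.0, 169.0]
(0, 0) [164.5 188.6 199.7]
(2, 0) [161.1 189.2 202.1]
(3, 0) [159.4 189.5 203.4]
(-2, 0) [167.9 188.1 197.4]
(0, 0.003) [161.2 183.7 194.1]
(0, 0.005) [158.9 180.3 190.2]
```

```bash
python3 - <<'E'
import cv2
for n in('w4','w5','w7'):
    im=cv2.imread(f'pics/{n}.png');h=cv2.cvtColor(im,cv2.COLOR_BGR2HSV)
    for x in((233,240,246,251,257) if n!='w4' else (240,246,251)):print(n,x,[tuple(h[r,x].tolist()) for r in range(148,170,1 if n!='w4' else 2)])
E
python3 -c "
from h import *
w=snap('wrist')
o=sensors.get_obs();T=np.eye(4);T[:3,:3]=R.from_quat(o['tool_rot']).as_matrix();T[:3,3]=o['position']
print(((w['T'][:3,3]-F0)@M0*1000).round(0), np.linalg.norm(np.array(w['hand_eye'])[:3,3]),np.array(w['hand_eye']).round(3))"
```

```text
w4 240 [(20, 255, 255), (20, 255, 255), (18, 193, 181), (22, 174, 208), (22, 168, 210), (21, 177, 209), (22, 168, 210), (21, 170, 210), (21, 168, 206), (21, 170, 203), (21, 166, 203)]
w4 246 [(20, 255, 255), (20, 255, 255), (18, 194, 181), (21, 170, 208), (21, 170, 212), (21, 167, 211), (22, 170, 211), (22, 167, 211), (19, 161, 155), (108, 173, 121), (107, 193, 139)]
w4 251 [(20, 255, 255), (20, 255, 255), (14, 215, 148), (16, 161, 76), (13, 144, 76), (14, 156, 75), (13, 155, 79), (15, 149, 77), (8, 77, 53), (108, 183, 124), (107, 199, 140)]
w5 233 [(17, 40, 135), (12, 58, 79), (10, 122, 86), (12, 179, 117), (13, 204, 139), (14, 229, 148), (14, 228, 153), (16, 255, 172), (16, 255, 182), (16, 246, 192), (18, 255, 233), (21, 255, 255), (22, 255, 255), (22, 255, 255), (23, 255, 255), (23, 255, 255), (22, 255, 255), (22, 255, 255), (20, 255, 255), (18, 255, 239), (17, 255, 222), (17, 255, 219)]
w5 240 [(14, 43, 135), (11, 156, 131), (14, 233, 149), (14, 230, 152), (15, 253, 150), (15, 237, 154), (15, 240, 154), (16, 255, 172), (16, 252, 181), (16, 242, 190), (18, 255, 232), (19, 255, 255
[... 2527 characters left out ...]
, (108, 152, 109), (107, 183, 141), (106, 202, 148), (106, 199, 150), (106, 205, 149), (106, 194, 151), (107, 192, 150), (106, 210, 148), (106, 207, 149), (107, 199, 150)]
w7 257 [(13, 83, 148), (12, 190, 149), (15, 236, 184), (19, 255, 243), (20, 255, 255), (20, 255, 255), (20, 255, 255), (20, 255, 255), (20, 255, 255), (20, 255, 255), (17, 225, 214), (8, 129, 113), (108, 145, 111), (106, 189, 144), (106, 190, 153), (106, 195, 153), (106, 191, 152), (107, 195, 153), (106, 194, 154), (106, 199, 151), (106, 200, 152), (106, 209, 150)]
[  2.  88. 273.] 0.1878369545096031 [[ 0.     0.965  0.261  0.071]
 [ 1.    -0.     0.     0.   ]
 [ 0.     0.261 -0.965 -0.174]
 [ 0.     0.     0.     1.   ]]
```

```bash
cat >> h.py <<'E'
def target2(x,y,z,rot=-.052,off=.0005,yaw=15.0):
    # pack axis (through grip, at tool -off, tilted -rot in tool) put on slot axis; returns TCP pose
    T=target(x,y,z,yaw);G=np.eye(4);G[2,3]=.003;Q=np.eye(4);Q[:3,:3]=R.from_euler('y',rot).as_matrix()
    S=np.eye(4);S[0,3]=off
    return T@G@Q@S@np.linalg.inv(G)
E
python3 -c "
from h import *
where();rows(target2(.9,18.4,8),4)"
```

```text
end in face [-0.2 16.3  4.1] force in tool [ 0.6 -1.8  1.6] t 12.8833
4 rows of [0.7, 0.2, -1.0] [-0.0006, -0.0132, -0.0001] total [ 0.0029  0.0008 -0.0039] [-0.003 -0.053 -0.   ]
```

>>> drive_tool:
  deltas:
    - [[0,0,-3,0,0,0],[0.7,0.2,-1,-0.0007,-0.013,0],[0.7,0.2,0,-0.0007,-0.013,0],[0.7,0.2,0,-0.0007,-0.013,0],[0.8,0.2,0,-0.0007,-0.013,0],[0,0,0,0,0,0],[0,0,0,0,0,0],[0,0,0,0,0,0]]

```text
time: 13.55
position: [0.5102, 0.223, 0.2001]
tool_rot: [0.586, 0.752, 0.225, 0.201]
ft_force: [1.0, 0.1, -2.5]
grip_width: 0.0177
grip_force: 40.0
```

Run:
```python
from h import *
where();rows(target2(.9,18.4,8),1)
w=snap('wrist','w8.png')
im=w['img'][:,:,::-1].copy();h=cv2.cvtColor(im,cv2.COLOR_BGR2HSV)
def face(uv,z=0.):
    o,d=ray(w,uv);o=(o-F0)@M0;d=d@M0;return ((o+d*((z-o[2])/d[:,2])[:,None])*1000)
for x in(233,240,246,251,257):print(x,[tuple(h[r,x,1:].tolist()) for r in range(144,176)])
for z in(0,.008): print([ (r,face([(248,r)],z)[0,1].round(1)) for r in(148,152,156,160,164,168,172)])
og=cv2.inRange(h,(5,180,60),(25,255,255))
for r in(160,176,190):x=np.nonzero(og[r,215:285])[0]+215;print(r,x[0],x[-1],face([(x[0]-.5,r),(x[-1]+.5,r)])[:,0])
bl=cv2.inRange(h,(100,150,40),(125,255,255))
for r in(168,172,176,184):x=np.nonzero(bl[r,230:275])[0]+230;print(r,x[0] if len(x) else 0,x[-1] if len(x) else 0)
```

```text
end in face [ 0.6 14.4  8.6] force in tool [-0.  -0.6  2.7] t 13.55
1 rows of [0.2, 0.3, 0.5] [-0.0003, -0.0046, -0.0007] total [0.0002 0.0003 0.0005] [-0.    -0.005 -0.001]
233 [(35, 176), (80, 149), (187, 153), (255, 184), (255, 232), (255, 255), (255, 255), (255, 255), (255, 255), (255, 255), (255, 255), (255, 255), (255, 255), (255, 255), (255, 255), (255, 255), (255, 247), (255, 230), (255, 226), (255, 223), (248, 223), (242, 223), (255, 223), (255, 222), (247, 223), (255, 223), (255, 223), (255, 223), (255, 223), (250, 222), (255, 222), (255, 222)]
240 [(36, 175), (83, 154), (192, 153), (255, 182), (253, 232), (255, 255), (255, 255), (255, 255), (255, 255), (255, 255), (255, 255), (255, 255), (250, 240), (255, 211), (249, 213), (219, 207), (204, 199), (187, 172), (160, 150), (149, 144), (161, 157), (153, 165), (127, 148), (80, 124), (64, 108), (72, 110), (94, 114), (95, 121), (109, 119), (129, 123), (167, 124), (176, 129)]
246 [(39, 178), (79, 155), (186, 155), (243, 185), (255, 232), (255, 255), (255, 255), (255, 255), (255, 255), (255, 255), (255, 255), (255, 255), (245, 241)
[... 817 characters left out ...]
 (193, 139), (193, 148), (200, 149), (195, 150), (209, 144), (190, 150), (196, 148), (203, 148), (200, 148), (192, 149), (195, 148), (190, 150), (193, 149), (200, 148), (200, 149)]
[(148, np.float64(58.2)), (152, np.float64(54.5)), (156, np.float64(50.8)), (160, np.float64(47.1)), (164, np.float64(43.4)), (168, np.float64(39.7)), (172, np.float64(35.9))]
[(148, np.float64(59.4)), (152, np.float64(55.8)), (156, np.float64(52.3)), (160, np.float64(48.7)), (164, np.float64(45.0)), (168, np.float64(41.4)), (172, np.float64(37.7))]
160 231 271 [-18.05497373  19.60757804]
176 231 271 [-18.48303416  19.78939909]
190 231 271 [-18.87602769  19.96003282]
168 241 260
172 241 261
176 240 262
184 239 263
```

>>> drive_tool:
  deltas:
    - [[-0.9,0,0,0,0,0],[0,0,2.5,0,0,0],[0,0,2.5,0,0,0],[0,0,2.5,0,0,0],[0,0,2.5,0,0,0],[0,0,1.5,0,0,0],[0,0,1,0,0,0],[0,0,0,0,0,0]]

```text
time: 14.27
position: [0.5176, 0.2233, 0.1897]
tool_rot: [0.586, 0.752, 0.225, 0.201]
ft_force: [0.7, 0.0, -4.0]
grip_width: 0.0178
grip_force: 40.0
```

```bash
python3 -c "
from h import *
where();mom()"
```

```text
end in face [ 0.6 12.7 -4.1] force in tool [ 0.  -1.7  3.6] t 14.2667
M tool [ 0.82  -0.007 -0.083] F tool [ 0.03 -1.75  3.64]
```

>>> drive_tool:
  deltas:
    - [[0.3,0.1,2,0,0,0],[0.3,0.1,2,0,0,0],[0.1,0,2,0,0,0],[0.1,0,2,0,0,0],[0,0,0,0,0,0]]

```text
time: 14.68
position: [0.5222, 0.225, 0.1833]
tool_rot: [0.586, 0.752, 0.225, 0.201]
ft_force: [1.4, -1.0, -2.7]
grip_width: 0.0178
grip_force: 40.0
```

```bash
python3 -c "
from h import *
where();mom()"
```

```text
end in face [  0.9  13.1 -12.2] force in tool [-1.1 -0.6  2.8] t 14.6833
M tool [ 0.739 -0.231 -0.045] F tool [-1.14 -0.64  2.84]
```

The pack is inside the slot with only about 1 N of side force, so I continue in.

>>> drive_tool:
  deltas:
    - [[0.1,0,3,0,0,0],[0.2,0,4,0,0,0],[0.2,0,4,0,0,0],[0.2,0,4,0,0,0],[0,0,0,0,0,0]]

```text
time: 15.1
position: [0.5307, 0.2272, 0.1708]
tool_rot: [0.586, 0.752, 0.225, 0.201]
ft_force: [1.4, -0.1, -3.1]
grip_width: 0.0174
grip_force: 40.0
```

```bash
python3 -c "
from h import *
where();mom()"
```

```text
end in face [  0.9  12.9 -27.4] force in tool [-0.3 -0.7  3.4] t 15.1
M tool [ 0.712 -0.255 -0.007] F tool [-0.34 -0.69  3.38]
```

>>> drive_tool:
  deltas:
    - [[0.2,0,4,0,0,0],[0.2,0,4,0,0,0],[0.2,0,4,0,0,0],[0.2,0,4,0,0,0],[0.2,0,4,0,0,0],[0.1,0,2,0,0,0],[0,0,0,0,0,0]]

```text
time: 15.68
position: [0.5424, 0.2304, 0.154]
tool_rot: [0.586, 0.752, 0.224, 0.201]
ft_force: [1.2, -1.9, -3.5]
grip_width: 0.0174
grip_force: 40.0
```

```bash
python3 -c "
from h import *
where();mom()"
```

```text
end in face [  1.2  12.9 -48.2] force in tool [-2.  -1.5  3.3] t 15.6833
M tool [ 0.756 -0.381  0.029] F tool [-1.98 -1.48  3.34]
```

>>> drive_tool:
  deltas:
    - [[0.1,0,2,0,0,0],[0.1,0,2,0,0,0],[0.1,0,2,0,0,0],[0.1,0,2,0,0,0],[0.1,0,2,0,0,0],[0,0,0,0,0,0]]

```text
time: 16.18
position: [0.5478, 0.2318, 0.1476]
tool_rot: [0.587, 0.752, 0.222, 0.2]
ft_force: [-3.8, -3.4, -0.6]
grip_width: 0.0179
grip_force: 40.0
```

```bash
python3 -c "
from h import *
where();mom()"
```

```text
end in face [  1.6  12.7 -56.6] force in tool [-2.4 -4.  -2. ] t 16.1833
M tool [ 1.198 -0.588  0.008] F tool [-2.43 -4.04 -1.99]
```

>>> drive_tool:
  deltas:
    - [[0.1,-0.2,1.5,0,0,0],[0.1,-0.2,1.5,0,0,0],[0.1,0,1.5,0,0,0],[0.1,0,1.5,0,0,0],[0,0,0,0,0,0]]

```text
time: 16.6
position: [0.5502, 0.2324, 0.144]
tool_rot: [0.587, 0.753, 0.221, 0.199]
ft_force: [-9.0, -6.2, 5.7]
grip_width: 0.0172
grip_force: 40.0
```

```bash
python3 -c "
from h import *
where();mom()"
```

```text
end in face [  1.2  12.6 -60.9] force in tool [ -4.2  -5.3 -10.4] t 16.6
M tool [ 1.354 -0.777  0.037] F tool [ -4.2   -5.25 -10.36]
```

>>> drive_tool:
  deltas:
    - [[0.1,-0.2,1,0,0,0],[0.1,-0.2,1,0,0,0],[0.1,-0.2,1,0,0,0],[0.1,0,1,0,0,0],[0,0,0,0,0,0]]

```text
time: 17.02
position: [0.5518, 0.2328, 0.1414]
tool_rot: [0.588, 0.753, 0.22, 0.198]
ft_force: [-11.3, -7.4, 7.9]
grip_width: 0.0176
grip_force: 40.0
```

```bash
python3 -c "
from h import *
where();mom()"
```

```text
end in face [  0.9  12.5 -64. ] force in tool [ -4.9  -6.1 -13.5] t 17.0167
M tool [ 1.368 -0.882 -0.034] F tool [ -4.94  -6.11 -13.48]
```

>>> drive_tool:
  deltas:
    - [[0.1,-0.2,1,0,0,0],[0,-0.2,1,0,0,0],[0,0,1,0,0,0],[0,0,0,0,0,0]]

```text
time: 17.35
position: [0.5527, 0.233, 0.1401]
tool_rot: [0.588, 0.753, 0.219, 0.198]
ft_force: [-16.2, -8.1, 15.3]
grip_width: 0.0177
grip_force: 40.0
```

```bash
python3 -c "
from h import *
where();mom()"
```

```text
end in face [  0.7  12.4 -65.6] force in tool [ -4.8  -6.  -22.4] t 17.35
M tool [ 1.442 -1.036 -0.009] F tool [ -4.79  -6.05 -22.44]
```

>>> drive_tool:
  deltas:
    - [[0,0,1,0,0,0],[0,0,0.5,0,0,0],[0,0,0,0,0,0],[0,0,0,0,0,0]]

```text
time: 17.68
position: [0.5528, 0.2331, 0.14]
tool_rot: [0.588, 0.753, 0.219, 0.198]
ft_force: [-22.8, -10.6, 25.3]
grip_width: 0.0175
grip_force: 40.0
```

```bash
python3 -c "
from h import *
where();mom()
w=snap('wrist','w9.png');s=snap('side','d9.png');c=snap('scene','s9.png')"
```

```text
end in face [  0.7  12.4 -65.7] force in tool [ -6.1  -6.2 -34.6] t 17.6833
M tool [ 1.449 -1.084  0.002] F tool [ -6.14  -6.22 -34.57]
```

>>> drive_tool:
  deltas:
    - [[0,0,-2.5,0,0,0],[0.2,0.2,0,0,0,0],[0,0,0,0,0,0]]

```text
time: 18.08
position: [0.553, 0.2333, 0.1406]
tool_rot: [0.588, 0.753, 0.218, 0.198]
ft_force: [-10.1, -6.1, 8.3]
grip_width: 0.0175
grip_force: 40.1
```

>>> drive_tool:
  deltas:
    - [[0,0,0,0,0,0],[0,0,0,0,0,0],[0,0,0,0,0,0],[0,0,0,0,0,0],[0,0,0,0,0,0],[0,0,0,0,0,0]]
  gripper: 55

```text
time: 18.58
position: [0.557, 0.2358, 0.1415]
tool_rot: [0.587, 0.753, 0.222, 0.198]
ft_force: [0.3, -0.1, 0.7]
grip_width: 0.0456
grip_force: 0.0
```

```bash
python3 -c "
from h import *
where();mom();print(sensors.get_obs()['grip_width'])"
```

```text
end in face [  5.9  14.4 -67.3] force in tool [-0.2  0.6 -0.5] t 18.5833
M tool [ 0.396 -0.009 -0.008] F tool [-0.2   0.6  -0.47]
0.04555341737612883
```

>>> drive_tool:
  deltas:
    - [[0,-2,-8,0,0,0],[0,-2,-15,0,0,0],[0,0,-20,0,0,0],[0,0,-25,0,0,0],[0,0,-25,0,0,0],[0,0,-25,0,0,0],[0,0,0,0,0,0],[0,0,0,0,0,0]]

```text
time: 19.25
position: [0.5081, 0.2245, 0.2117]
tool_rot: [0.588, 0.752, 0.221, 0.202]
ft_force: [1.0, -0.3, 0.1]
grip_width: 0.0477
grip_force: 0.0
```

Run:
```python
from h import *
where()
w=snap('wrist','w10.png');im=w['img'][:,:,::-1].copy();h=cv2.cvtColor(im,cv2.COLOR_BGR2HSV)
# pack top corners predicted at home: bay y ~13..18
for y in(14,16,18):print(y,proj(w,F0+np.array([[x,y/1000+k,.055] for x in(-.008,.0098) for k in(-.03,.03)])@M0.T).round(0).tolist())
g=cv2.cvtColor(im,cv2.COLOR_BGR2GRAY)
for x in(245,252):print(x,[(int(g[r,x]),int(h[r,x,0])) for r in range(130,240,4)])
og=cv2.inRange(h,(5,180,60),(25,255,255));print([(r,(np.nonzero(og[r,215:290])[0]+215)[[0,-1]].tolist()) for r in range(160,210,8) if og[r,215:290].any()])
for r in(175,190,205):print(r,g[r,220:285:2].tolist())
s=snap('side','d10.png');a=snap('scene','s10.png')
for c in(s,a):
    hh=cv2.cvtColor(c['img'][:,:,::-1].copy(),cv2.COLOR_BGR2HSV);bl=cv2.inRange(hh,(100,120,30),(125,255,255))
    u=proj(c,F0+np.array([[0,.016,.02]])@M0.T)[0].astype(int)
    k=bl[u[1]-25:u[1]+25,u[0]-25:u[0]+25];yy,xx=np.nonzero(k);print('pred',u,'blue n',len(xx),xx.mean()+u[0]-25 if len(xx) else 0,yy.mean()+u[1]-25 if len(xx) else 0)
    E=F0+np.array([[0,.016,0],[0,.016,.055]])@M0.T;print(proj(c,E).round(1).tolist())
```

```text
end in face [ 5.5 15.7 19. ] force in tool [-0.5  0.8  0.4] t 19.25
14 [[235.0, 246.0], [233.0, 177.0], [256.0, 246.0], [256.0, 177.0]]
16 [[235.0, 244.0], [233.0, 174.0], [256.0, 244.0], [256.0, 174.0]]
18 [[235.0, 241.0], [233.0, 172.0], [256.0, 241.0], [256.0, 172.0]]
245 [(112, 18), (125, 18), (189, 20), (183, 19), (97, 12), (173, 19), (174, 20), (77, 106), (75, 106), (30, 15), (44, 38), (59, 30), (55, 40), (56, 21), (58, 8), (57, 30), (57, 10), (55, 15), (56, 15), (51, 30), (55, 75), (55, 45), (54, 42), (56, 26), (55, 15), (56, 20), (54, 12), (54, 8)]
252 [(116, 20), (124, 20), (189, 20), (184, 19), (108, 13), (174, 20), (174, 20), (80, 107), (80, 106), (31, 90), (47, 24), (56, 0), (56, 30), (55, 135), (59, 24), (55, 0), (56, 30), (56, 45), (53, 0), (56, 53), (54, 30), (57, 30), (51, 0), (56, 0), (53, 0), (56, 170), (54, 0), (52, 150)]
[(160, [226, 266]), (168, [227, 265]), (176, [227, 265]), (184, [227, 265]), (192, [227, 265]), (200, [228, 265]), (208, [228, 265])]
175 [140, 138, 94, 106, 136, 136, 57, 52, 54, 54, 55, 60, 58, 56, 58, 58, 54, 39, 85, 104, 120, 173, 173, 121, 80, 160, 181, 187, 189, 181, 55, 57, 56]
190 [138, 138, 107, 100, 135, 134, 65, 54, 55, 57, 52, 55, 56, 58, 54, 47, 55, 68, 83, 104, 126, 173, 173, 108, 87, 172, 183, 186, 188, 141, 55, 55, 51]
205 [139, 140, 128, 95, 136, 135, 82, 52, 54, 48, 56, 54, 50, 56, 58, 56, 53, 73, 94, 102, 136, 174, 172, 96, 97, 178, 184, 186, 190, 98, 55, 53, 55]
pred [228 152] blue n 3 224.0 129.0
[[231.4, 155.6], [223.4, 148.1]]
pred [315 225] blue n 170 316.51176470588234 226.14117647058822
[[314.7, 232.8], [317.3, 212.9]]
```

Run:
```python
from h import *
a=snap('scene');im=a['img'][:,:,::-1].copy();h=cv2.cvtColor(im,cv2.COLOR_BGR2HSV);g=cv2.cvtColor(im,cv2.COLOR_BGR2GRAY)
P=F0+np.array([[.0098,y,z] for y in(-.010,.018,.046) for z in(0,.0295,.055)])@M0.T
uv=proj(a,P).reshape(3,3,2).round(1);print(uv.tolist())
for k in range(3):
    x=int(round(uv[k,1,0]));x=min(max(x,0),511);print(x,[(r,int(g[r,x]),int(h[r,x,0]),int(h[r,x,1])) for r in range(204,244,1)])
```

```text
[[[304.9, 231.5], [306.4, 220.8], [307.6, 211.6]], [[315.2, 233.0], [316.6, 222.3], [317.8, 213.0]], [[325.5, 234.5], [326.9, 223.7], [328.1, 214.3]]]
306 [(204, 98, 13, 159), (205, 99, 14, 161), (206, 101, 13, 160), (207, 103, 13, 160), (208, 100, 14, 161), (209, 100, 14, 160), (210, 100, 14, 161), (211, 101, 14, 161), (212, 100, 13, 158), (213, 96, 14, 158), (214, 95, 13, 158), (215, 96, 14, 158), (216, 91, 13, 155), (217, 83, 13, 153), (218, 86, 13, 149), (219, 101, 14, 155), (220, 85, 12, 133), (221, 93, 0, 60), (222, 92, 138, 54), (223, 97, 126, 71), (224, 104, 118, 103), (225, 100, 116, 120), (226, 102, 114, 124), (227, 102, 114, 127), (228, 100, 113, 134), (229, 100, 112, 141), (230, 102, 113, 136), (231, 121, 135, 65), (232, 149, 9, 166), (233, 148, 12, 118), (234, 142, 15, 53), (235, 142, 16, 41), (236, 143, 16, 40), (237, 143, 17, 39), (238, 143, 17, 39), (239, 143, 17, 39), (240, 143, 17, 39), (241, 143, 17, 39), (242, 143, 17, 39), (243, 143, 17, 39)]
317 [(204, 145, 14, 165), (205, 145, 14, 167), (206, 149, 14, 168), (207, 152, 14, 166), (208, 153, 14, 166), (209, 155, 1
[... 809 characters left out ...]
, 149, 14, 168), (210, 152, 14, 166), (211, 154, 14, 166), (212, 154, 14, 166), (213, 153, 14, 165), (214, 96, 12, 137), (215, 62, 8, 98), (216, 57, 5, 83), (217, 57, 6, 86), (218, 57, 7, 84), (219, 58, 8, 86), (220, 58, 7, 83), (221, 57, 5, 83), (222, 58, 7, 89), (223, 70, 131, 72), (224, 117, 112, 149), (225, 111, 113, 143), (226, 103, 114, 132), (227, 103, 117, 109), (228, 106, 121, 80), (229, 105, 124, 73), (230, 110, 144, 51), (231, 121, 165, 62), (232, 125, 170, 60), (233, 122, 179, 72), (234, 135, 8, 148), (235, 147, 12, 198), (236, 145, 11, 168), (237, 147, 13, 61), (238, 144, 16, 41), (239, 144, 16, 40), (240, 144, 16, 38), (241, 144, 16, 40), (242, 144, 16, 40), (243, 144, 17, 39)]
```

Cap line, cap top and bay edge all match the fully-home prediction to under a pixel, and the firm stop was felt, so I'm handing in.

```bash
python3 -c "
from h import *
print(ticket.hand_in())"
```

```text
the job is handed in; nothing more can be done
None
```

The blue pack was held still at the magnifier for over a second, then pressed to a firm stop in the orange slot and released, and the job is handed in; the first try caught the bay's edge at about 30 N and pushed the bay sideways, and hand-in gave no verdict.

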